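# Refill the cap feeder and refit its cover plate

### The arm

A 6-joint arm with a two-finger parallel gripper is mounted at the origin on the work surface. World frame = base frame: x ahead of the robot, y to its left, z up, the work surface at z = 0. Lengths are in m, angles in rad, forces in N, time in s.
With the tool pointing down it reaches from about 0.3 to 1 m from the base axis. Payload 5.1 kg.
Tool frame: the origin (TCP) lies on the centre line of the jaws, within the pads' length; the fingertips stand 22 mm ahead of it and the grasp point (between the pads) lies 3 mm ahead of it; y points along the fingers, x is the direction in which the jaws open and shut, and the axes are right-handed (so a half turn about y gives the same grasp; the last joint's range is limited). The gripper opens to 95 mm and grips with 3 to 60 N. Pads are 20 mm wide; open, the fingers measure 119 mm over their backs; the gripper's body (75 mm by 180 mm) begins 59 mm behind the grasp point.
Start: joints at [1.05, 0.124, 1.65, -0, 1.367, -0.083], TCP at [0.276, 0.589, 0.237] pointing down, gripper open.
Joint ranges: [-2.61, 2.61], [-1.02, 2.33], [0.03, 2.71], [-1.35, 4.49], [0.32, 2.68], [-2.91, 2.91]. Speed limits (rad/s): [2.57, 2.57, 3.14, 3.14, 3.14, 3.14].

### API

Orientations are given as a 3x3 rotation matrix whose columns are the frame's x, y, z axes.
In Python, from bench import observe, camera, order gives the robot as it stands. The module is installed in compiled form; this text tells all that it offers.
- The arm moves only by the shell command python3 -m jog 'ROWS' [FORCE]. ROWS is JSON, a list of rows, each a list of 3 entries, a list of its own where there are three numbers: the closure, from 0 (fully open) to 1 (shut), then the shift along the world's x, y, z in units of 40 mm (1.0 is 40 mm), then the turn, a rotation vector about the world's x, y, z in units of 5 degrees (1.0 is 5 degrees). In form: [[hand, [dx, dy, dz], [ax, ay, az]], ...]. A call has 1 to 12 rows; each row is the pose to reach, as a shift and turn from the pose commanded when the call began; what a row does not reach only later rows make up. A row lasts 1/10 s, in which the tool goes at most 50 mm and 8.59 degrees, less where a joint would pass 70% of its speed; a pose out of reach is approached as far as the arm can. A call with a gripper value outside its range is refused whole. The fingers move at their own pace and stop on an object; FORCE is the grip in N (left out, the last holds). Time passes only in rows, so rows that repeat a pose let the fingers close. It gives the time, the measured TCP pose, the force and the opening at its end, in the units of the state.
- observe(): the state, without advancing time (a new reading comes with each control period).
- camera(name): name is "scene" or "top" or "wrist"; returns a dict with "color" (384x512x3 uint8, blue, green, red), "range_z" (384x512 float32, m along the optical axis (not along the pixel's ray), 0 where there is no reading), "vfov" (degrees; the focal length in pixels is half the picture's height over the tangent of half this angle, whatever the lens; pixels are square), "cx", "cy" (the principal point, pixels), "R" (3x3) and "t" (3): a world point X has camera coordinates R X + t. Camera axes: x right, y down, z forward; pixel columns grow to the right and rows downward; lengths in m; the calibration is good to about 2 mm. A picture is of the moment at which its call begins.
- order.finish_job(): hands the job in, once; it reports no verdict.
The state is a dict: "time_s": time; "q": joint angles; "dq": joint speeds; "joint_torque": joint torques, N m; "position": TCP position; "tool_rot": TCP orientation; "contact_force": force on the tool from outside, world axes, zero at the start; "moment": the same for the moment, N m; "opening": finger opening in m.
Only numpy, scipy, OpenCV 4.12 (cv2) and the standard library are available. Lean on these libraries where they do the work, as an engineer would, in place of code of your own. Each camera call takes 0.05 s, during which the arm holds its last target.

### The job

Lift the tipping tray by its bar until all five caps have slid into the feeder's hopper, then let the tray back down level. Then close the hopper with the cover plate: hold the plate tilted, hook its edge (the one farther from the grip) under the feeder's lip, and lower the other edge until the plate lies flat on its seat, grip upward. Do not knock over the bottles that stand nearby.

Things in the scene. Friction and masses are not known exactly. Their poses are not given: they have to be found in the camera images.
- feeder: Cap feeder: fixed open-topped steel box (the hopper) 188 x 166 mm on a 200 x 178 mm base; floor inside 20 mm above the table. Origin: centre of its underside, on the table. x runs from the lip side (nearest the robot) to the far side, y to the tipping tray, z up; yaw varies. Control box on its -y side (to y = -123 mm, up to z = 73 mm) and low outlet chute at +x are not used.
- hopper_seat (a point): Centre of the hopper's mouth at seat level, (0, 0, 85) mm in the feeder's frame: a ledge 8 to 12 mm wide runs round inside, top at z = 85; the cover plate lies on it. Inside the walls the mouth is 172 mm (x) by 150 mm (y). Wall tops: far (+x) z = 95, tray side (+y) 101, guard (-y) 135 mm. From lip edge to far wall is 152 mm, so the 164 mm plate cannot be dropped in flat.
- lip_edge (a point): Middle of the lower free edge of the lip, at (-66, 0, 98) mm in the feeder's frame. The lip reaches 20 mm inward from the inner face (x = -86 mm) of the wall nearest the robot, along its whole width; its underside is 13 mm above the seat, its top at z = 102 mm.
- tray (a joint): Angle of the tipping tray, rad: 0 = level, on its stop; grows as its outer end (with the bar) is lifted; end stop 1.25. Let go, it sinks back to level by its weight, slowed by a damper; lifting takes about 3 N at the bar. Aluminium, 124 mm wide, 115 mm long outwards, walls 30 mm high, open on the hopper side; its load slides out when tipped to about 1 rad, 1.2 to be sure.
- tray_hinge (a point): Middle of the tray's hinge line, which runs along the feeder's x axis on top of its +y wall: at (0, 79, 106) mm in the feeder's frame, level with the tray's floor.
- tray_bar (a point): Middle of the tray's handle: a round steel bar 12 mm thick, parallel to the hinge, with an arm at each end (the middle 70 mm are free). With the tray level it lies 160 mm out from the hinge along the feeder's y and 20 mm above it, 126 mm above the table; 39 mm gap to the tray's end wall, open above and below. It moves with the tray.
- plate: Cover plate: flat aluminium, 164 mm (its x) by 142 mm (its y), 6 mm thick, 0.28 to 0.44 kg, lying flat on the table, grip up. Origin: centre of its underside; z up. Its -x edge goes under the lip (plate and feeder x then agree). On top a black upright fin, the grip: 50 mm long (x), 14 mm thick (y), up to 40 mm above the underside, centred at x = +15 mm, so nearer the +x edge.
- plate_edge (a point): Middle of the lower corner of the plate's hook edge, at (-82, 0, 0) mm in the plate's frame.
- plate_grip (a point): Middle of the plate's grip, at (15, 0, 26) mm in the plate's frame; pinch the fin across its 14 mm (plate's y).
- cap0: Black ribbed plastic bottle cap, a solid disc 30 mm across and 18 mm high, 12 g, lying on the tray's floor. Origin: centre of its underside.
- cap1: Black ribbed plastic bottle cap, a solid disc 30 mm across and 18 mm high, 12 g, lying on the tray's floor. Origin: centre of its underside.
- cap2: Black ribbed plastic bottle cap, a solid disc 30 mm across and 18 mm high, 12 g, lying on the tray's floor. Origin: centre of its underside.
- cap3: Black ribbed plastic bottle cap, a solid disc 30 mm across and 18 mm high, 12 g, lying on the tray's floor. Origin: centre of its underside.
- cap4: Black ribbed plastic bottle cap, a solid disc 30 mm across and 18 mm high, 12 g, lying on the tray's floor. Origin: centre of its underside.
- bottle_a: Bystander: an amber glass bottle with a black cap, 38 mm across, 105 mm tall, standing upright behind the feeder, beyond the tray. Origin: centre of its underside.
- bottle_b: Bystander: an amber glass bottle with a black cap, 38 mm across, 105 mm tall, standing upright behind the feeder on the guard side. Origin: centre of its underside.
- bottle_c: Bystander: an amber glass bottle with a black cap, 38 mm across, 105 mm tall, standing upright nearer the robot, on the tray's side. Origin: centre of its underside.
There are look-alikes about, which are no part of the job. What is shaped like the cap2 but purple is not meant.

How it is judged:
By the outcome, as a careful person would: the job done as asked, in the order asked, and still so for the second after the job is handed in, with the robot touching nothing.
It also fails if it takes over 64 s, if anything falls off the work surface, if the arm or the gripper's body presses on something with over 40 N, if the wrist force passes 120 N, or if a joint passes its speed limit or range.

## Working session

There is one attempt and no reset: what is moved stays moved. The work goes in short steps, Python scripts to look and compute and a shell command to move; the robot and the scene stay as the last step left them, time stands still between calls to the robot, and variables do not carry over. Pictures are saved under pics/ and viewed, and the job is handed in when it is done.

```bash
mkdir -p pics; ls; cat > h.py <<'E'
import numpy as np, cv2
from bench import observe, camera, order
def f(c): return c["color"].shape[0]/2/np.tan(np.radians(c["vfov"])/2)
def pts(c):
    z=c["range_z"]; F=f(c); v,u=np.mgrid[:z.shape[0],:z.shape[1]]
    P=np.stack([(u-c["cx"])/F*z,(v-c["cy"])/F*z,z],-1)
    return (P-c["t"])@c["R"]   # R^T (P-t)
def ray(c,u,v,h):
    F=f(c); d=np.array([(u-c["cx"])/F,(v-c["cy"])/F,1.])@c["R"]; o=-np.array(c["R"]).T@c["t"]
    return o+d*(h-o[2])/d[2]
def proj(c,X):
    p=np.array(c["R"])@X+c["t"]; F=f(c); return p[:2]/p[2]*F+[c["cx"],c["cy"]]
E
python3 - <<'E'
from h import *
import pickle
for n in ["scene","top","wrist"]:
    c=camera(n); cv2.imwrite(f"pics/{n}0.png",c["color"]); pickle.dump(c,open(f"{n}0.pkl","wb"))
    print(n,-np.array(c["R"]).T@c["t"],c["vfov"],c["cx"],c["cy"],np.array(c["R"]).round(2).tolist())
s=observe(); print(s["time_s"],s["position"],np.array(s["tool_rot"]).round(3).tolist(),s["opening"])
E
```

```text
pics
scene [1.15333803 0.52197398 0.75970852] 55.4838378108277 261.62731157596306 190.16165078238765 [[-0.69, 0.72, 0.0], [0.45, 0.44, -0.78], [-0.56, -0.53, -0.63]]
top [ 0.3701642  -0.01285011  1.10771195] 44.451725472261664 258.02762195624575 196.10768310151394 [[-0.01, -1.0, 0.02], [-0.99, 0.0, -0.16], [0.16, -0.02, -0.99]]
wrist [0.21626692 0.61603978 0.38287986] 58.76684035941991 255.83815137226443 193.8718529734045 [[0.42, 0.91, -0.0], [0.88, -0.41, 0.23], [0.21, -0.1, -0.97]]
0.15 [0.2753665  0.58829371 0.23568938] [[0.424, -0.001, -0.906], [0.906, -0.001, 0.424], [-0.002, -1.0, 0.0]] 0.09549194813444657
```

View pics/scene0.png

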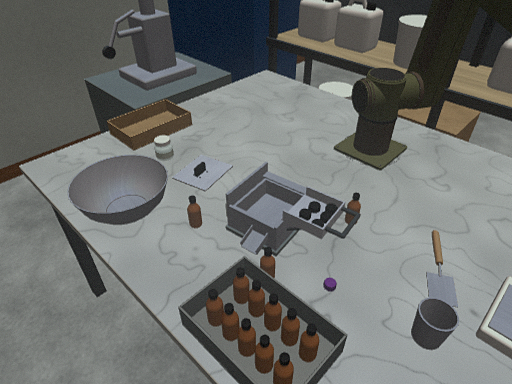

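View pics/top0.png

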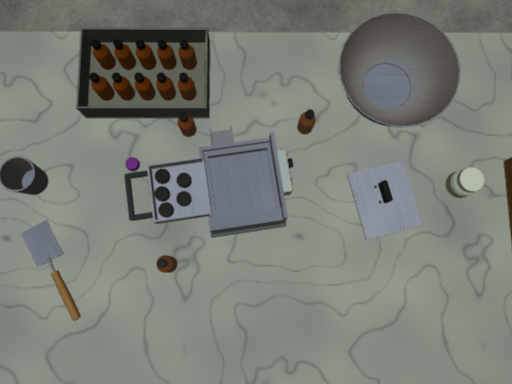

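View pics/wrist0.png

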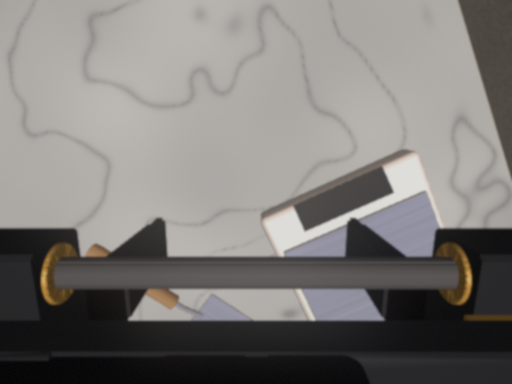

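The top view shows the feeder at about (243,187), with the tray to its left holding five black caps around (172,192). The bar is at (130,196). The plate is at (385,199) with its fin at (385,191). The lone purple cap at (132,163) on the table is the look-alike, so I'll ignore it. The bottles are at (187,126), (306,122) and (167,264).

```bash
python3 - <<'E'
from h import *
import pickle
c=pickle.load(open("top0.pkl","rb")); P=pts(c); img=c["color"]
cv2.imwrite("pics/crop0.png",cv2.resize(img[100:290,110:440],None,fx=2.4,fy=2.4,interpolation=cv2.INTER_CUBIC))
# heights
z=P[...,2]
print("table z",np.median(z[300:340,200:400]))
def rep(name,m):
    n,l,st,_=cv2.connectedComponentsWithStats(m.astype(np.uint8))
    for i in range(1,n):
        if st[i,4]<25: continue
        q=P[l==i]; v,u=np.nonzero(l==i)
        r=cv2.minAreaRect(q[:,:2].astype(np.float32)*1000)
        print(name,st[i,4],"px",u.mean().round(),v.mean().round(),"mean",q.mean(0).round(4),"rect",np.round(r[0],1),np.round(r[1],1),round(r[2],1))
roi=np.zeros(z.shape,bool); roi[100:290,110:440]=1
rep("bar/tray>.115",roi&(z>.112)&(z<.134))
rep("all>.08",roi&(z>.08)&(z<.16))
rep("plate",roi&(z>.003)&(z<.012))
rep("fin",roi&(z>.03)&(z<.05)&(np.arange(512)[None]>340))
hm=np.clip(z*1000*1.6,0,255).astype(np.uint8); cv2.imwrite("pics/hm0.png",cv2.resize(cv2.applyColorMap(hm,cv2.COLORMAP_JET)[100:290,110:440],None,fx=2.4,fy=2.4,interpolation=cv2.INTER_NEAREST))
E
```

```text
table z -0.0003837941464630394
bar/tray>.115 40 px 272.0 140.0 mean [ 0.6539 -0.0686  0.1286] rect [653.1 -70.1] [34.1  8.2] 9.4
bar/tray>.115 127 px 278.0 178.0 mean [ 0.572  -0.08    0.1286] rect [573.  -81.7] [118.1   8.6] 8.5
bar/tray>.115 934 px 149.0 190.0 mean [0.5473 0.193  0.1268] rect [547.3 157.7] [116.3 165.7] 8.4
bar/tray>.115 172 px 162.0 176.0 mean [0.5779 0.1671 0.1224] rect [578.2 167.5] [29.9 29.6] 25.1
bar/tray>.115 170 px 184.0 180.0 mean [0.5684 0.1205 0.1224] rect [569.  120.7] [30.4 29.5] 34.1
bar/tray>.115 168 px 184.0 198.0 mean [0.5289 0.1202 0.1227] rect [529.  120.1] [30.8 28.9] 71.3
bar/tray>.115 177 px 166.0 210.0 mean [0.5051 0.1572 0.1223] rect [506.1 158. ] [31.5 30.4] 67.0
bar/tray>.115 30 px 284.0 212.0 mean [ 0.4978 -0.0906  0.1278] rect [497.9 -91.9] [26.7  6.7] 8.9
bar/tray>.115 97 px 182.0 218.0 mean [0.4862 0.1221 0.1244] rect [487.6 122.7] [  4.5 113.2] 8.5
all>.08 312 px 401.0 118.0 mean [ 0.7131 -0.3611  0.1017] rect [ 720.1 -350. ] [209.6  61.5] 87.0
all>.08 81 px 310.0 115.0 mean [ 0.721  -0.1547  0.0998] rect [ 722.2 -155.2] [18.5 18.3] 5
[... 216 characters left out ...]
[0.394  0.1657 0.102 ] rect [394.7 166.2] [17.4 17.3] 0.1
plate 68 px 116.0 103.0 mean [0.7854 0.3042 0.0049] rect [784.8 302.8] [17.  35.3] 0.9
plate 377 px 165.0 103.0 mean [0.7845 0.1858 0.0051] rect [784.6 185.9] [195.1  17.4] 89.9
plate 337 px 388.0 105.0 mean [ 0.7793 -0.363   0.0068] rect [ 774.8 -361.1] [116.9  36.3] 89.7
plate 44 px 159.0 117.0 mean [0.7486 0.2006 0.0066] rect [748.3 199.6] [97.  4.] 89.3
plate 3424 px 385.0 200.0 mean [ 0.542  -0.343   0.0061] rect [ 545.5 -343.7] [170.9 145.5] 14.5
fin 447 px 401.0 113.0 mean [ 0.7462 -0.3835  0.0398] rect [ 749.4 -362.6] [192.1  66.8] 90.0
fin 143 px 387.0 191.0 mean [ 0.5576 -0.3385  0.0383] rect [ 558.1 -339.1] [49.1 14.1] 14.4
```

View pics/crop0.png

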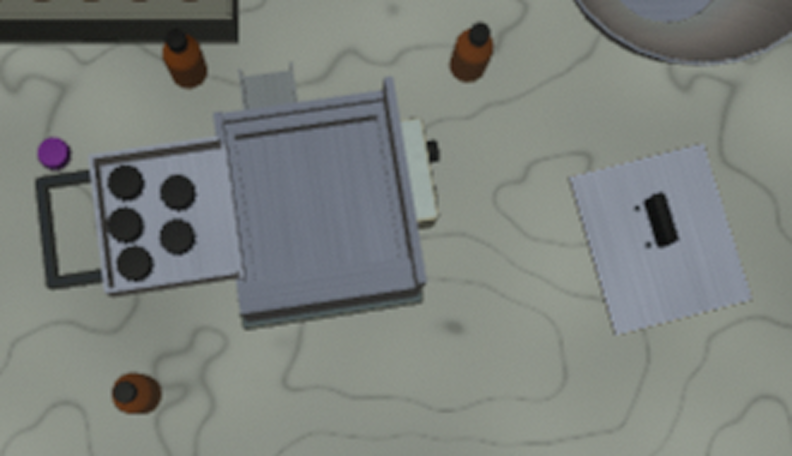

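View pics/hm0.png

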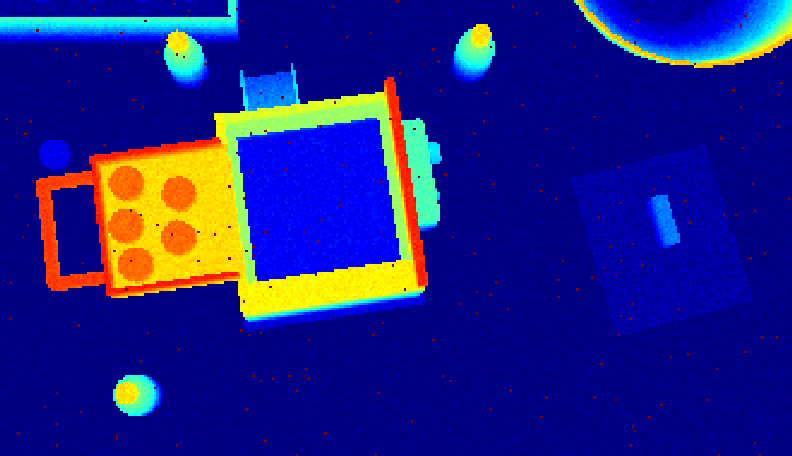

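```bash
python3 - <<'E'
from h import *
import pickle
c=pickle.load(open("top0.pkl","rb")); P=pts(c); z=P[...,2]
V,U=np.mgrid[:384,:512]
def line(m):
    q=P[m][:,:2].astype(np.float32); vx,vy,x,y=cv2.fitLine(q,cv2.DIST_HUBER,0,.01,.01).ravel(); 
    return np.degrees(np.arctan(vy/vx)),x,y,len(q)
bar=(z>.115)&(z<.14)&(U>120)&(U<140)&(V>180)&(V<212); print("bar",line(bar),np.median(z[bar]))
g=(z>.125)&(z<.142)&(U>260)&(U<295)&(V>125)&(V<240); print("guard",line(g),np.median(z[g]))
lip=(z>.098)&(z<.108)&(U>205)&(U<290)&(V>205)&(V<240)
q=P[lip][:,:2].astype(np.float32); vx,vy,_,_=cv2.fitLine(q,2,0,.01,.01).ravel(); print("lip ang",np.degrees(np.arctan2(vy,vx)))
for yaw in [8.3]:
    a=np.radians(yaw); ex=np.array([np.cos(a),np.sin(a)]); ey=np.array([-np.sin(a),np.cos(a)])
    X=P[...,:2]@ex; Y=P[...,:2]@ey
    def rng(n,m): print(n,"x",np.percentile(X[m],[1,50,99]).round(4),"y",np.percentile(Y[m],[1,50,99]).round(4),m.sum())
    barall=(z>.115)&(z<.134)&(U>120)&(U<146)&(V>165)&(V<225); rng("handle",barall); rng("bar",bar)
    rng("guard",g); rng("lip",lip)
    fl=(z>.01)&(z<.03)&(U>200)&(U<290)&(V>140)&(V<220); rng("floor",fl)
    led=(z>.08)&(z<.09)&(U>205)&(U<280)&(V>138)&(V<220); rng("ledge",led)
    far=(z>.091)&(z<.098)&(U>205)&(U<280)&(V>130)&(V<160); rng("far",far)
    tw=(z>.13)&(z<.142)&(U>140)&(U<210); rng("traywalls",tw)
a=np.radians(14.4); ex=np.array([np.cos(a),np.sin(a)]); ey=np.array([-np.sin(a),np.cos(a)])
pl=(z>.003)&(z<.012)&(U>330)&(U<440)&(V>150)&(V<250)
n,l,st,_=cv2.connectedComponentsWithStats(pl.astype(np.uint8));i=1+st[1:,4].argmax(); q=P[l==i]
print(np.percentile(q[:,:2]@ex,[.3,99.7]),np.percentile(q[:,:2]@ey,[.3,99.7]))
k=(z>.03)&(z<.05)&(U>370)&(U<400)&(V>170)&(V<210); print("fin",line(k))
E
```

```text
bar (np.float32(8.242815), np.float32(0.5383881), np.float32(0.23318854), 184) 0.1297375874630351
guard (np.float32(8.302216), np.float32(0.57638335), np.float32(-0.080952615), 369) 0.13417235552287712
lip ang -84.57089
handle x [0.5099 0.5638 0.6105] y [0.1164 0.1501 0.1596] 424
bar x [0.5292 0.5614 0.5946] y [0.148  0.1529 0.1597] 184
guard x [0.4675 0.558  0.6529] y [-0.1676 -0.1632 -0.1594] 369
lip x [0.4664 0.4809 0.5155] y [-0.159  -0.0771 -0.0013] 989
floor x [0.5065 0.5758 0.6463] y [-0.1556 -0.0858 -0.0164] 3596
ledge x [0.4997 0.6241 0.6471] y [-0.1599 -0.089  -0.0099] 866
far x [0.6336 0.6497 0.6543] y [-0.1598 -0.0884 -0.0173] 237
traywalls x [0.4984 0.5574 0.6226] y [-0.0032  0.0894  0.1312] 431
[0.35991507 0.52303003] [-0.5386206  -0.39671417]
fin (np.float32(13.453919), np.float32(0.55759066), np.float32(-0.3385081), 143)
```

Measured: feeder yaw is about 8.3° with its origin at (0.567, -0.003). The bar middle is at (0.532, 0.233), with its top at 0.130 against an expected 0.132. The plate is 163 × 142 mm with a yaw of about 14.4°. These all fit the given sizes. Next I'll move above the bar.

```bash
python3 -m jog '[[0.5,[6.4,-8.88,-1],[0,0,6.68]],[0.5,[6.4,-8.88,-1],[0,0,6.68]],[0.5,[6.4,-8.88,-1],[0,0,6.68]],[0.5,[6.4,-8.88,-1],[0,0,6.68]],[0.5,[6.4,-8.88,-1],[0,0,6.68]],[0.5,[6.4,-8.88,-1],[0,0,6.68]],[0.5,[6.4,-8.88,-1],[0,0,6.68]],[0.5,[6.4,-8.88,-1],[0,0,6.68]],[0.5,[6.4,-8.88,-1],[0,0,6.68]],[0.5,[6.4,-8.88,-1],[0,0,6.68]],[0.5,[6.4,-8.88,-1],[0,0,6.68]],[0.5,[6.4,-8.88,-1],[0,0,6.68]]]' 15
cat >> h.py <<'E'
def shot(tag,n):
    c=camera(n); cv2.imwrite(f"pics/{n}{tag}.png",c["color"]); return c
def st():
    s=observe(); print("t",s["time_s"],"p",np.round(s["position"],4).tolist(),"R",np.round(s["tool_rot"],3).tolist(),"F",np.round(s["contact_force"],1).tolist(),"M",np.round(s["moment"],2).tolist(),"op",round(s["opening"],4)); return s
E
python3 -c "
from h import *
st()
c=shot('1','wrist'); P=pts(c);z=P[...,2]
print(proj(c,np.array([.532,.233,.126])))
"
```

```text
time_s: 1.35
position: [0.531, 0.2343, 0.1965]
tool_rot: [[-0.145, -0.0, -0.989], [0.989, 0.0, -0.145], [0.0, -1.0, 0.0]]
contact_force: [-0.3, 0.7, 0.9]
opening: 0.0474
t 1.35 p [0.531, 0.2343, 0.1965] R [[-0.145, -0.0, -0.989], [0.989, 0.0, -0.145], [0.0, -1.0, 0.0]] F [-0.3, 0.7, 0.9] M [0.02, 0.01, 0.04] op 0.0474
[253.94405192 213.58738875]
```

View pics/wrist1.png

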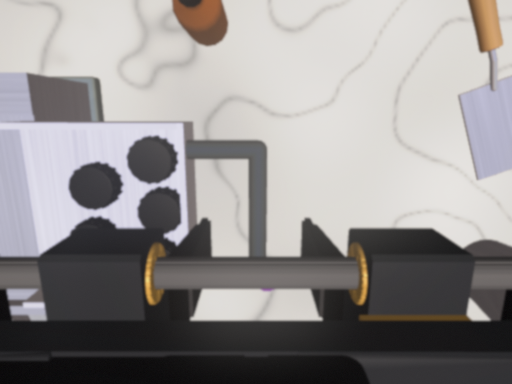

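The wrist view shows the bar running vertically at column 257, midway between the fingertips at 207 and 305. The caps are at left, around (95,185), (152,160) and (160,210). Now I'll descend and grip.

```bash
python3 -m jog '[[0.5,[0,0,-0.6],[0,0,0]],[0.5,[0,0,-1.2],[0,0,0]],[0.5,[0,0,-1.7],[0,0,0]],[0.5,[0,0,-1.7],[0,0,0]],[1,[0,0,-1.7],[0,0,0]],[1,[0,0,-1.7],[0,0,0]],[1,[0,0,-1.7],[0,0,0]],[1,[0,0,-1.7],[0,0,0]],[1,[0,0,-1.7],[0,0,0]]]' 15
```

```text
time_s: 2.3
position: [0.5319, 0.2346, 0.1296]
tool_rot: [[-0.144, 0.001, -0.99], [0.99, 0.003, -0.144], [0.003, -1.0, -0.002]]
contact_force: [-1.8, 12.4, 0.3]
opening: 0.0131
```

```bash
python3 -m jog '[[1,[0.0,-0.05,0.34],[0,0,0]],[1,[0.02,-0.14,0.68],[0,0,0]],[1,[0.04,-0.26,1.01],[0,0,0]],[1,[0.06,-0.4,1.33],[0,0,0]],[1,[0.09,-0.58,1.64],[0,0,0]],[1,[0.11,-0.77,1.93],[0,0,0]],[1,[0.15,-1.0,2.2],[0,0,0]],[1,[0.18,-1.24,2.45],[0,0,0]]]' 15; python3 -c "
from h import *
shot('2','scene')"
```

```text
time_s: 3.1
position: [0.5388, 0.1874, 0.2296]
tool_rot: [[-0.145, 0.001, -0.989], [0.989, 0.009, -0.145], [0.009, -1.0, -0.003]]
contact_force: [-2.9, 10.9, 5.5]
opening: 0.0115
```

View pics/scene2.png

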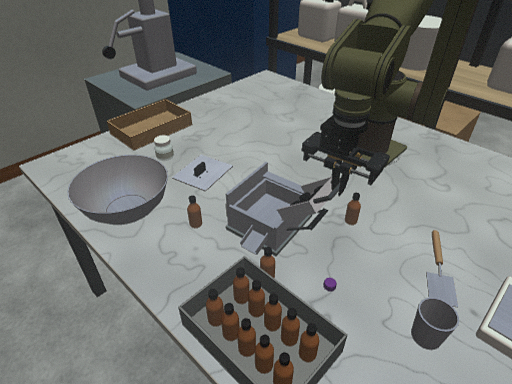

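```bash
python3 -c "
import cv2
i=cv2.imread('pics/scene2.png')[120:260,210:400]; cv2.imwrite('pics/scene2c.png',cv2.resize(i,None,fx=4,fy=4,interpolation=2))"
```

```text
(no output)
```

View pics/scene2c.png

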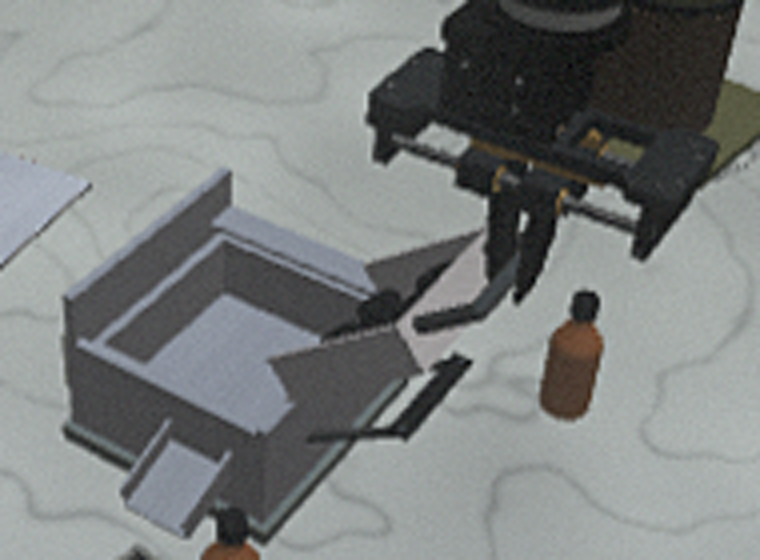

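The tray is tipped about 40°, the bar is in the fingers, and the caps are sliding toward the hopper at crop (380,305). Continuing to about 1.2 rad.

```bash
python3 -m jog '[[1,[0.04,-0.27,0.22],[0,0,0]],[1,[0.08,-0.55,0.43],[0,0,0]],[1,[0.12,-0.85,0.61],[0,0,0]],[1,[0.17,-1.16,0.76],[0,0,0]],[1,[0.21,-1.45,0.87],[0,0,0]],[1,[0.26,-1.76,0.96],[0,0,0]],[1,[0.26,-1.76,0.96],[0,0,0]],[1,[0.26,-1.76,0.96],[0,0,0]],[1,[0.26,-1.76,0.96],[0,0,0]],[1,[0.26,-1.76,0.96],[0,0,0]],[1,[0.26,-1.76,0.96],[0,0,0]],[1,[0.26,-1.76,0.96],[0,0,0]]]' 15; python3 -c "
from h import *
c=shot('3','scene')
i=c['color'][120:260,210:400]; cv2.imwrite('pics/scene3c.png',cv2.resize(i,None,fx=4,fy=4,interpolation=2))
c=shot('3','top')"
```

```text
time_s: 4.35
position: [0.5498, 0.1143, 0.2683]
tool_rot: [[-0.145, 0.003, -0.989], [0.989, 0.002, -0.145], [0.002, -1.0, -0.004]]
contact_force: [-3.0, 1.4, 9.1]
opening: 0.0117
```

View pics/scene3c.png

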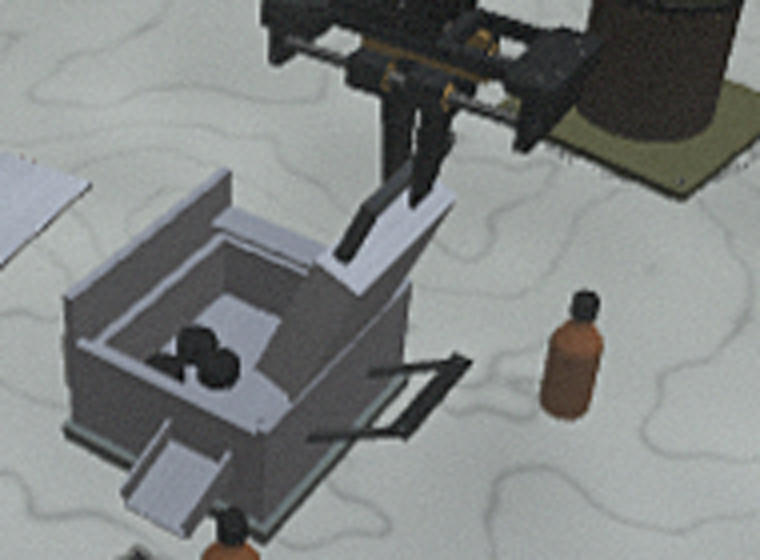

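View pics/top3.png

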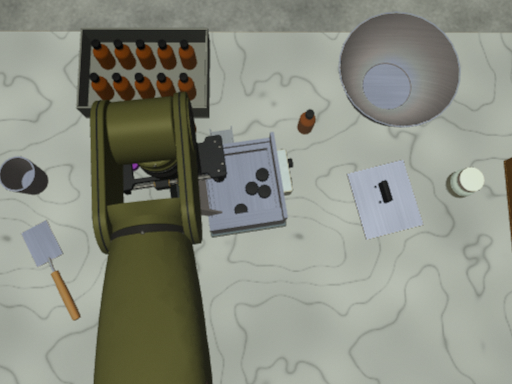

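```bash
python3 -m jog '[[1,[-0.05,0.31,-0.09],[0,0,0]],[1,[-0.09,0.6,-0.2],[0,0,0]],[1,[-0.13,0.91,-0.35],[0,0,0]],[1,[-0.18,1.21,-0.53],[0,0,0]],[1,[-0.26,1.76,-0.96],[0,0,0]],[1,[-0.29,2.0,-1.21],[0,0,0]],[1,[-0.33,2.23,-1.48],[0,0,0]],[1,[-0.38,2.6,-2.08],[0,0,0]],[1,[-0.42,2.86,-2.73],[0,0,0]],[1,[-0.43,2.95,-3.07],[0,0,0]],[1,[-0.44,3.0,-3.38],[0,0,0]],[1,[-0.44,3.0,-3.38],[0,0,0]]]' 15
python3 -m jog '[[0.5,[0,0,0],[0,0,0]],[0.5,[0,0,0],[0,0,0]],[0.5,[0,0,0],[0,0,0]],[0.5,[0,0,1],[0,0,0]],[0.5,[0,0,2],[0,0,0]],[0.5,[-0.5,1,2.5],[0,0,0]],[0.5,[-1,2,2.5],[0,0,0]],[0.5,[-1.5,3,2.5],[0,0,0]],[0.5,[-2,4,2.5],[0,0,0]],[0.5,[-2,4,2.5],[0,0,0]]]'
python3 -c "
from h import *
c=shot('4','top')
i=c['color'][100:290,110:440]; cv2.imwrite('pics/top4c.png',cv2.resize(i,None,fx=2.4,fy=2.4,interpolation=2))
c=shot('4','scene')
i=c['color'][120:260,210:400]; cv2.imwrite('pics/scene4c.png',cv2.resize(i,None,fx=4,fy=4,interpolation=2))"
```

```text
time_s: 5.65
position: [0.5322, 0.235, 0.128]
tool_rot: [[-0.144, 0.002, -0.99], [0.99, 0.003, -0.144], [0.003, -1.0, -0.002]]
contact_force: [5.2, 7.1, -0.3]
opening: 0.0116
time_s: 6.65
position: [0.4491, 0.3966, 0.2297]
tool_rot: [[-0.15, -0.001, -0.989], [0.989, 0.001, -0.15], [0.001, -1.0, 0.001]]
contact_force: [-0.3, -0.9, 0.3]
opening: 0.0477
```

View pics/top4c.png

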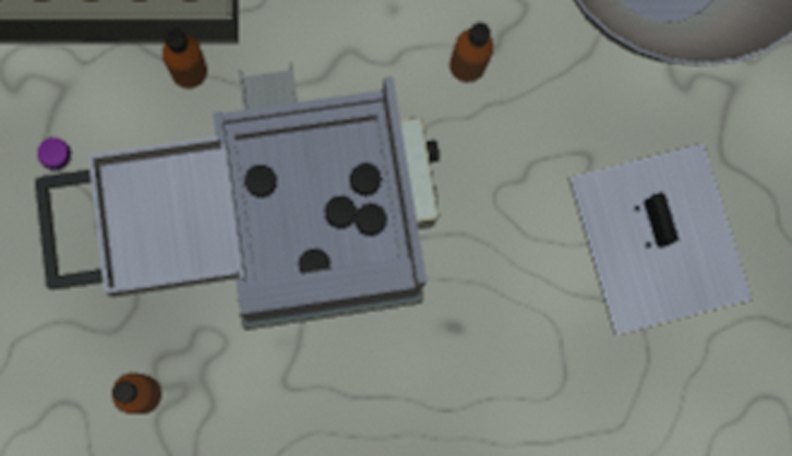

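View pics/scene4c.png

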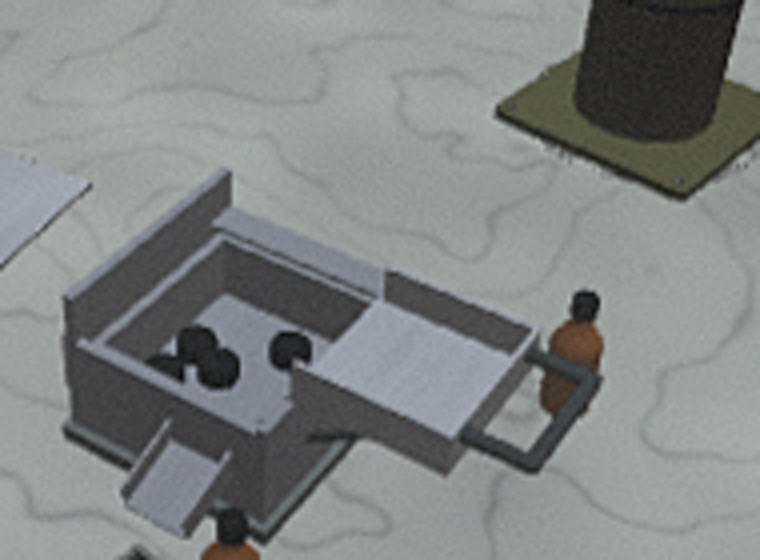

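All five caps are in the hopper, at crop pixels (260,180), (365,178), (340,211), (371,218) and (314,262). The tray is empty and level, and the bottles are standing. Next the plate. Its fin is at (0.558, -0.339) with yaw 14.4°. Two independent measurements of the position (plate edges and the fin itself) agree to about 1 mm; fin line-fit gave 13.5–14.5°.

```bash
python3 -m jog '[[0.5,[2.7,-18.4,0],[0,0,1.16]],[0.5,[2.7,-18.4,0],[0,0,1.16]],[0.5,[2.7,-18.4,0],[0,0,1.16]],[0.5,[2.7,-18.4,0],[0,0,1.16]],[0.5,[2.7,-18.4,0],[0,0,1.16]],[0.5,[2.7,-18.4,0],[0,0,1.16]],[0.5,[2.7,-18.4,0],[0,0,1.16]],[0.5,[2.7,-18.4,0],[0,0,1.16]],[0.5,[2.7,-18.4,0],[0,0,1.16]],[0.5,[2.7,-18.4,0],[0,0,1.16]],[0.5,[2.7,-18.4,0],[0,0,1.16]],[0.5,[2.7,-18.4,0],[0,0,1.16]]]' 50
python3 -c "
from h import *
st()"
```

```text
time_s: 7.95
position: [0.5374, -0.2041, 0.2299]
tool_rot: [[-0.241, -0.0, -0.971], [0.971, -0.0, -0.241], [-0.0, -1.0, 0.0]]
contact_force: [0.2, 0.2, -0.2]
opening: 0.0474
t 7.95 p [0.5374, -0.2041, 0.2299] R [[-0.241, -0.0, -0.971], [0.971, -0.0, -0.241], [-0.0, -1.0, 0.0]] F [0.2, 0.2, -0.2] M [0.02, 0.0, -0.01] op 0.0474
```

```bash
python3 -m jog '[[0.5,[0.5,-3.38,0],[0,0,0.1]],[0.5,[0.5,-3.38,0],[0,0,0.1]],[0.5,[0.5,-3.38,0],[0,0,0.1]],[0.5,[0.5,-3.38,-3],[0,0,0.1]],[0.5,[0.5,-3.38,-3],[0,0,0.1]],[0.5,[0.5,-3.38,-3],[0,0,0.1]],[0.5,[0.5,-3.38,-3],[0,0,0.1]],[0.5,[0.5,-3.38,-3],[0,0,0.1]]]' 50
python3 -c "
from h import *
s=st(); print(s['q'])
c=shot('5','wrist')
print(proj(c,np.array([.558,-.339,.04])))"
```

```text
time_s: 8.75
position: [0.558, -0.3367, 0.1103]
tool_rot: [[-0.251, -0.0, -0.968], [0.968, -0.0, -0.251], [-0.0, -1.0, 0.0]]
contact_force: [-0.3, 0.3, 0.5]
opening: 0.0475
t 8.75 p [0.558, -0.3367, 0.1103] R [[-0.251, -0.0, -0.968], [0.968, -0.0, -0.251], [-0.0, -1.0, 0.0]] F [-0.3, 0.3, 0.5] M [0.03, 0.02, 0.04] op 0.0475
[-6.25057555e-01  2.31851201e-01  1.74842063e+00 -3.89113364e-04
  1.16120619e+00 -2.44912539e+00]
[252.7198379  211.65186894]
```

View pics/wrist5.png

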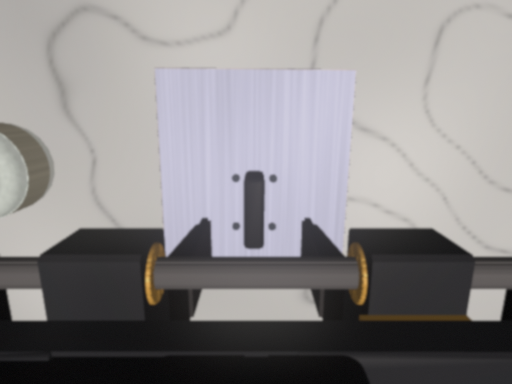

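The wrist view shows the fin at (254,208), parallel to the view's vertical and between the fingertips at 205 and 307. The alignment is good, so I'll descend to TCP z ≈ 0.031 and grip.

```bash
python3 -m jog '[[0.5,[0,-0.05,-0.8],[0,0,0]],[0.5,[0,-0.05,-1.6],[0,0,0]],[0.5,[0,-0.05,-1.98],[0,0,0]],[0.5,[0,-0.05,-1.98],[0,0,0]],[1,[0,-0.05,-1.98],[0,0,0]],[1,[0,-0.05,-1.98],[0,0,0]],[1,[0,-0.05,-1.98],[0,0,0]],[1,[0,-0.05,-1.98],[0,0,0]],[1,[0,-0.05,-1.98],[0,0,0]],[1,[0,-0.05,-1.98],[0,0,0]]]' 50
```

```text
time_s: 9.8
position: [0.5591, -0.3377, 0.0314]
tool_rot: [[-0.252, 0.001, -0.968], [0.968, -0.001, -0.252], [-0.001, -1.0, -0.001]]
contact_force: [-0.8, -0.9, 3.0]
opening: 0.0136
```

Gripped: the opening is 13.6 mm on the 14 mm fin. Lifting and moving toward the feeder, then I'll measure the plate in the hand.

```bash
python3 -m jog '[[1,[0,0,0.5],[0,0,0]],[1,[0,0,1.2],[0,0,0]],[1,[0,0,2.2],[0,0,0]],[1,[0,0,3.2],[0,0,0]],[1,[0,0,4.2],[0,0,0]],[1,[0,0,5],[0,0,0]],[1,[0.5,3,5],[0,0,-1.26]],[1,[0.5,3,5],[0,0,-1.26]],[1,[0.5,3,5],[0,0,-1.26]],[1,[0.5,3,5],[0,0,-1.26]],[1,[0.5,3,5],[0,0,-1.26]],[1,[0.5,3,5],[0,0,-1.26]]]' 50
cat > inhand.py <<'E'
from h import *
import sys
s=st(); c=shot(sys.argv[1],'top'); P=pts(c); z=P[...,2]
R=np.array(s['tool_rot']); T=np.array(s['position'])
# tool axes in plate terms: plate z = -tool y ; plate y = tool x ; plate x = y cross z
pz=-R[:,1]; py=R[:,0]; px=np.cross(py,pz)
L=(P-T)@np.stack([px,py,pz],1)   # nominal plate-aligned coordinates about TCP
m=(np.abs(L[...,2]+.025)<.006)&(np.abs(L[...,0])<.14)&(np.abs(L[...,1])<.12)&(c['range_z']>0)
n,l,stt,_=cv2.connectedComponentsWithStats(cv2.morphologyEx(m.astype(np.uint8),cv2.MORPH_OPEN,np.ones((3,3))));i=1+stt[1:,4].argmax()
q=L[l==i]; r=cv2.minAreaRect((q[:,:2]*1000).astype(np.float32))
A=np.c_[q[:,:2],np.ones(len(q))]; co=np.linalg.lstsq(A,q[:,2],rcond=None)[0]
print("n",len(q),"rect",np.round(r[0],1),np.round(r[1],1),round(r[2],2),"x%",np.percentile(q[:,0],[.3,99.7])*1000,"y%",np.percentile(q[:,1],[.3,99.7])*1000)
print("plane slope deg x,y",np.degrees(co[:2]),"z at tcp mm (expect -25)",co[2]*1000)
E
python3 inhand.py 6
```

```text
time_s: 11.0
position: [0.5782, -0.218, 0.2297]
tool_rot: [[-0.144, -0.001, -0.99], [0.99, 0.0, -0.144], [0.0, -1.0, 0.001]]
contact_force: [0.0, 0.5, -3.0]
opening: 0.0137
t 11.0 p [0.5782, -0.218, 0.2297] R [[-0.144, -0.001, -0.99], [0.99, 0.0, -0.144], [0.0, -1.0, 0.001]] F [0.0, 0.5, -3.0] M [0.06, -0.04, -0.03] op 0.0137
n 67 rect [61.3 20.4] [10.9 28.2] 3.52 x% [55.79063035 66.60604786] y% [ 6.53351883 34.22197373]
plane slope deg x,y [-2.8662259   2.71336531] z at tcp mm (expect -25) -23.59177386695183
```

View pics/top6.png

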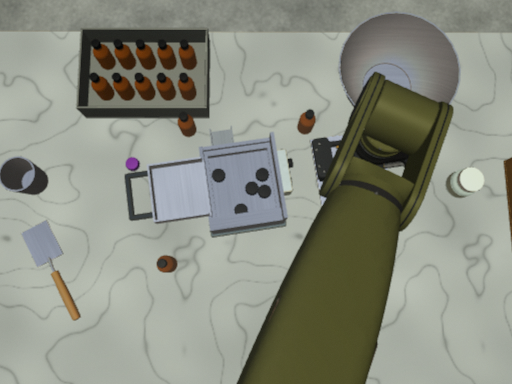

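The top view is blocked by the arm. The scene and wrist cameras should show the plate.

```bash
sed -i "s/shot(sys.argv\[1\],'top')/shot(sys.argv[1],sys.argv[2])/" inhand.py; python3 inhand.py 6 scene; python3 inhand.py 6 wrist; cd pics; python3 -c "
import cv2
cv2.imwrite('scene6c.png',cv2.resize(cv2.imread('scene6.png')[60:260,100:360],None,fx=3,fy=3,interpolation=2))"
```

```text
t 11.05 p [0.5783, -0.2183, 0.23] R [[-0.143, -0.001, -0.99], [0.99, 0.0, -0.143], [0.0, -1.0, 0.001]] F [-0.2, 0.3, -3.3] M [0.05, 0.01, -0.04] op 0.0136
n 1202 rect [-14.5   2.3] [142.8 166.5] 89.29 x% [-94.76667509  68.27024491] y% [-68.84121814  73.45974128]
plane slope deg x,y [-0.10126013 -0.05301397] z at tcp mm (expect -25) -25.282540440385393
t 11.1 p [0.5784, -0.2183, 0.2301] R [[-0.143, -0.001, -0.99], [0.99, 0.0, -0.143], [0.0, -1.0, 0.001]] F [-0.0, 0.0, -5.1] M [0.02, -0.04, 0.03] op 0.0136
n 50087 rect [-46.4  -0.2] [ 99.2 142.7] 0.1 x% [-95.55589914  -2.2088773 ] y% [-70.54847055  69.94949579]
plane slope deg x,y [0.04306264 0.02313552] z at tcp mm (expect -25) -26.070670971727477
```

View pics/scene6c.png

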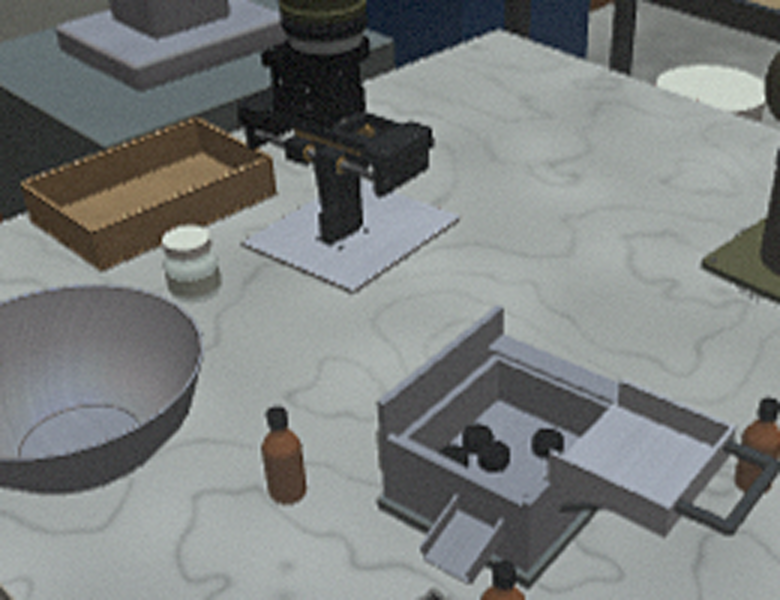

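View pics/wrist6.png

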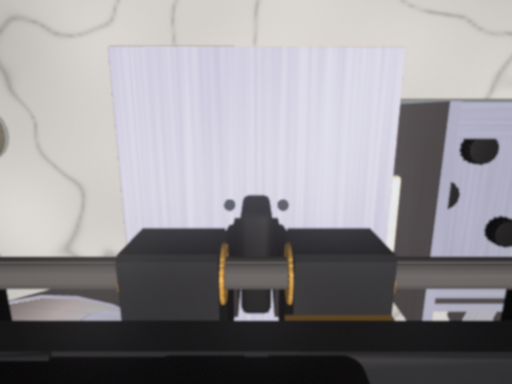

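In the hand, the plate's hook edge is 96 mm behind the TCP, its underside is 31.4 mm below, it is centred and its yaw matches the tool. I'll tilt it 10° with the hook edge low and carry it over the hopper.

```bash
python3 -m jog '[[1,[0.2,1,0],[0.08,-0.5,0]],[1,[0.3,2,0],[0.15,-1,0]],[1,[0.4,3,0],[0.22,-1.5,0]],[1,[0.5,4,0],[0.29,-1.98,0]],[1,[0.6,5,0],[0.29,-1.98,0]],[1,[0.68,5.52,0],[0.29,-1.98,0]],[1,[0.68,5.52,0],[0.29,-1.98,0]],[1,[0.68,5.52,-0.4],[0.29,-1.98,0]],[1,[0.68,5.52,-0.8],[0.29,-1.98,0]],[1,[0.68,5.52,-0.8],[0.29,-1.98,0]],[1,[0.68,5.52,-0.8],[0.29,-1.98,0]]]' 50
python3 inhand.py 7 wrist;python3 inhand.py 7 scene; cd pics; python3 -c "
import cv2
cv2.imwrite('scene7c.png',cv2.resize(cv2.imread('scene7.png')[60:260,150:410],None,fx=3,fy=3,interpolation=2))"
```

```text
time_s: 12.25
position: [0.605, 0.0025, 0.1966]
tool_rot: [[-0.143, 0.169, -0.975], [0.99, 0.025, -0.141], [0.001, -0.985, -0.171]]
contact_force: [-0.2, 0.5, -2.8]
opening: 0.0141
t 12.25 p [0.605, 0.0025, 0.1966] R [[-0.143, 0.169, -0.975], [0.99, 0.025, -0.141], [0.001, -0.985, -0.171]] F [-0.2, 0.5, -2.8] M [-0.03, 0.22, -0.01] op 0.0141
n 50072 rect [-46.6  -0.3] [ 98.8 142.4] 0.04 x% [-95.64598523  -2.43932255] y% [-70.48709806  69.96154528]
plane slope deg x,y [0.05368453 0.03066219] z at tcp mm (expect -25) -26.029191814078956
t 12.3 p [0.6057, 0.0026, 0.1979] R [[-0.143, 0.171, -0.975], [0.99, 0.025, -0.141], [0.0, -0.985, -0.173]] F [-0.1, 0.5, -3.8] M [-0.0, 0.15, -0.01] op 0.0136
n 1473 rect [-13.6   2.1] [166.8 142. ] 0.06 x% [-95.04346671  68.4893568 ] y% [-68.64970495  72.97233903]
plane slope deg x,y [-0.23680736 -0.11559235] z at tcp mm (expect -25) -25.07834993138917
```

View pics/scene7c.png

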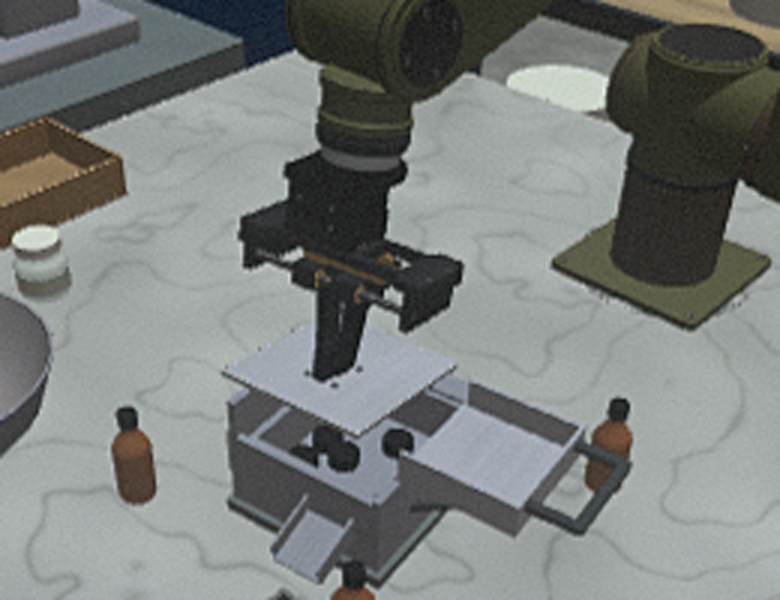

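View pics/wrist7.png

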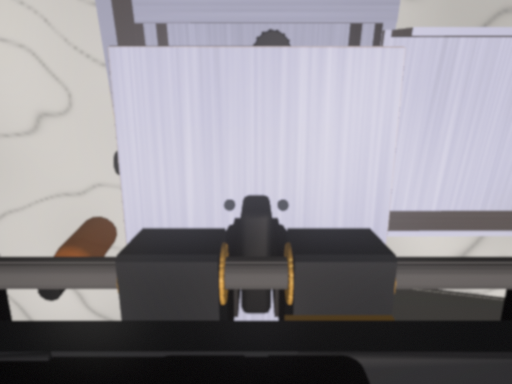

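The wrist view shows the lip's free edge at about row 22 above the plate's hook edge at row 46. The lip spans columns 135 to 395 and the plate 110 to 403 (it's nearer the camera). I'll measure the lip and the plate edge in this one view.

```bash
python3 - <<'E'
from h import *
c=camera("wrist"); P=pts(c); z=P[...,2]
a=np.radians(8.3); ex=np.array([np.cos(a),np.sin(a)]); ey=np.array([-np.sin(a),np.cos(a)])
O=np.array([.5667,-.0032]); X=(P[...,:2]-O)@ex*1000; Y=(P[...,:2]-O)@ey*1000; Z=z*1000
V,U=np.mgrid[:384,:512]
top=(V<60)
m=top&(abs(Z-102)<4)&(abs(Y)<70)
# free edge per column
e=[];
for u in range(150,385,5):
    k=m[:,u]
    if k.sum()>3: e.append((X[k,u].max(),Y[k,u].mean(),Z[k,u].mean()))
e=np.array(e); p=np.polyfit(e[:,1],e[:,0],1); print("lip edge X (exp -66)",np.median(e[:,0]),"at y=0",p[1],"slope deg",np.degrees(np.arctan(p[0])),"Z(102)",np.median(e[:,2]))
g=top&(abs(Z-135)<5)&(Y<-60); print("guard Y (exp -83..-75)",np.percentile(Y[g],[2,98]),np.median(Z[g]),g.sum())
t=top&(abs(Z-101)<5)&(Y>60)&(Y<110); print("lip y extent",np.percentile(Y[m],[1,99]), "tray side", np.percentile(Y[t],[2,98]) if t.any() else None)
pl=(V<100)&(Z>140)&(Z<170)&(abs(Y)<90); 
e=[]
for u in range(130,390,5):
    k=pl[:,u]
    if k.sum()>3: i=np.where(k)[0].min(); e.append((X[i,u],Y[i,u],Z[i,u]))
e=np.array(e); p=np.polyfit(e[:,1],e[:,0],1); print("plate hook top edge X,Z",p[1],np.median(e[:,2]),"slope",np.degrees(np.arctan(p[0])))
print("plate Y", np.percentile(Y[pl],[.5,99.5]))
E
```

```text
lip edge X (exp -66) -64.56046456477256 at y=0 -64.4980784842865 slope deg -0.07988987515262876 Z(102) 101.1221251779068
guard Y (exp -83..-75) [-81.17560345 -72.95758834] 134.10688602162975 874
lip y extent [-68.56428075  68.73642937] tray side [ 61.17283985 109.07638926]
plate hook top edge X,Z -49.76901292834231 156.3214775390195 slope -0.01456026984384613
plate Y [-69.87119492  69.87779566]
```

Lip edge and plate edge agree with nominal to 0.3 mm relative to each other. The plate needs about +1 mm in y. Lowering until the hook edge is just above seat level.

```bash
python3 -m jog '[[1,[-0.05,0.02,-0.4],[0,0,0]],[1,[-0.05,0.02,-0.8],[0,0,0]],[1,[-0.05,0.02,-1.1],[0,0,0]],[1,[-0.05,0.02,-1.35],[0,0,0]],[1,[-0.05,0.02,-1.5],[0,0,0]],[1,[-0.05,0.02,-1.6],[0,0,0]],[1,[-0.05,0.02,-1.6],[0,0,0]],[1,[-0.05,0.02,-1.6],[0,0,0]],[1,[-0.05,0.02,-1.6],[0,0,0]]]' 50
python3 -c "
from h import *
s=st(); c=shot('8','wrist'); shot('8','scene'); cv2.imwrite('pics/scene8c.png',cv2.resize(cv2.imread('pics/scene8.png')[60:260,150:410],None,fx=3,fy=3,interpolation=2))"
```

```text
time_s: 13.3
position: [0.6045, 0.0042, 0.1356]
tool_rot: [[-0.145, 0.173, -0.974], [0.989, 0.025, -0.142], [-0.0, -0.985, -0.175]]
contact_force: [0.6, -0.3, -4.0]
opening: 0.0137
t 13.3 p [0.6045, 0.0042, 0.1356] R [[-0.145, 0.173, -0.974], [0.989, 0.025, -0.142], [-0.0, -0.985, -0.175]] F [0.6, -0.3, -4.0] M [-0.01, 0.15, -0.04] op 0.0137
```

View pics/wrist8.png

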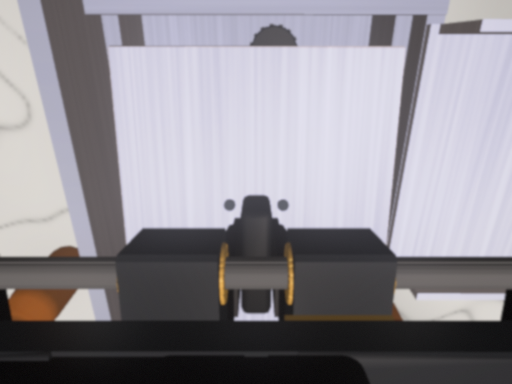

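View pics/scene8c.png

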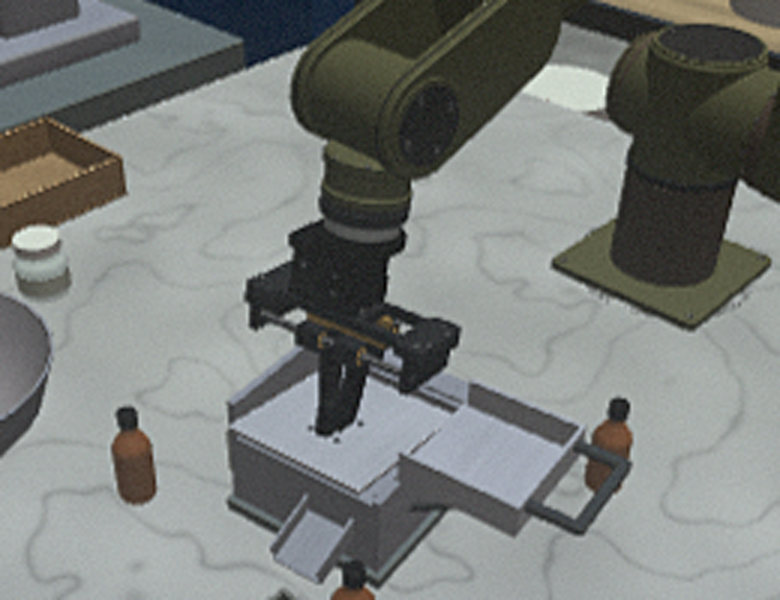

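```bash
cat > m.py <<'E'
from h import *
c=camera("wrist"); P=pts(c); z=P[...,2]
a=np.radians(8.3); ex=np.array([np.cos(a),np.sin(a)]); ey=np.array([-np.sin(a),np.cos(a)])
O=np.array([.5667,-.0032]); X=(P[...,:2]-O)@ex*1000; Y=(P[...,:2]-O)@ey*1000; Z=z*1000
V,U=np.mgrid[:384,:512]
s=st(); T=np.array(s["position"])[:2]-O; print("TCP feeder",T@ex*1000,T@ey*1000)
for v in (60,100,150,200):
    r=[(u,round(float(X[v,u])),round(float(Y[v,u]),1),round(float(Z[v,u]),1)) for u in list(range(56,132,4))+list(range(390,436,3))]
    print(v,r)
m=(V<60)&(abs(Z-102)<4)&(abs(Y)<70)
e=np.array([(X[m[:,u],u].max(),Z[m[:,u],u].mean()) for u in range(150,385,5) if m[:,u].sum()>3])
print("lip",np.median(e,0) if len(e) else None)
E
python3 m.py
```

```text
t 13.45 p [0.6042, 0.0042, 0.1353] R [[-0.145, 0.173, -0.974], [0.989, 0.025, -0.142], [-0.0, -0.985, -0.175]] F [-0.2, 0.2, -3.0] M [0.02, 0.19, -0.06] op 0.014
TCP feeder 38.186533772415956 1.8979410350755694
60 [(56, -47, -73.0, 132.3), (60, -46, -73.3, 128.9), (64, -46, -73.5, 125.6), (68, -46, -73.3, 123.0), (72, -46, -73.4, 119.5), (76, -46, -73.4, 116.2), (80, -46, -72.7, 114.2), (84, -46, -72.9, 110.2), (88, -45, -73.4, 105.3), (92, -45, -73.6, 100.9), (96, -45, -73.4, 97.2), (100, -45, -73.7, 92.2), (104, -45, -73.4, 88.1), (108, -45, -72.6, 85.3), (112, -45, -67.3, 93.6), (116, -45, -65.1, 94.3), (120, -45, -63.1, 94.6), (124, -45, -61.1, 94.9), (128, -45, -59.6, 93.8), (390, -45, 65.4, 95.2), (393, -45, 67.3, 93.7), (396, -45, 69.1, 92.9), (399, -45, 69.6, 95.3), (402, -45, 71.9, 93.2), (405, -45, 76.6, 85.0), (408, -45, 76.5, 89.0), (411, -45, 76.3, 92.9), (414, -45, 77.4, 93.7), (417, -45, 76.6, 98.7), (420, -46, 76.8, 101.4), (423, -46, 75.9, 106.5), (426, -46, 77.6, 105.7), (429, -46, 79.2, 105.1), (432, -46, 80.0, 106.1), (435, -46, 81.1, 106.8)]
100 [(56, -32, -75.1,
[... 1888 characters left out ...]
 -72.6, 135.0), (88, 12, -73.8, 129.6), (92, 13, -73.2, 127.3), (96, 15, -73.1, 124.0), (100, 17, -73.1, 120.2), (104, 18, -73.1, 116.3), (108, 20, -73.3, 111.8), (112, 23, -73.5, 107.0), (116, 24, -73.1, 103.3), (120, 27, -73.7, 97.0), (124, 23, -67.7, 106.0), (128, 24, -66.1, 104.5), (390, 28, 76.9, 95.4), (393, 26, 76.7, 99.6), (396, 24, 76.6, 103.6), (399, 23, 77.6, 104.8), (402, 24, 79.4, 104.4), (405, 23, 79.9, 106.6), (408, 23, 82.2, 105.2), (411, 23, 83.5, 105.7), (414, 23, 85.3, 105.4), (417, 23, 87.0, 105.0), (420, 23, 88.4, 105.5), (423, 23, 89.9, 105.5), (426, 24, 92.2, 104.3), (429, 23, 93.5, 104.8), (432, 23, 94.6, 105.6), (435, 23, 96.5, 105.1)]
lip [-64.23891253 101.15758929]
```

In the wrist view the plate's side gaps are 4.2 mm and 4.4 mm, so it's well centred. Lowering 2 mm, then sliding the hook edge about 31 mm under the lip.

```bash
python3 -m jog '[[1,[0,0,-0.05],[0,0,0]],[1,[-0.2,-0.03,-0.05],[0,0,0]],[1,[-0.35,-0.05,-0.05],[0,0,0]],[1,[-0.45,-0.065,-0.05],[0,0,0]],[1,[-0.55,-0.08,-0.05],[0,0,0]],[1,[-0.62,-0.09,-0.05],[0,0,0]],[1,[-0.7,-0.1,-0.05],[0,0,0]],[1,[-0.78,-0.114,-0.05],[0,0,0]],[1,[-0.78,-0.114,-0.05],[0,0,0]],[1,[-0.78,-0.114,-0.05],[0,0,0]]]' 50
python3 m.py | egrep "^t|TCP|lip"; python3 inhand.py 9 wrist
```

```text
time_s: 14.45
position: [0.5727, -0.0003, 0.1327]
tool_rot: [[-0.145, 0.172, -0.974], [0.989, 0.025, -0.142], [0.0, -0.985, -0.174]]
contact_force: [-0.3, -0.4, -3.3]
opening: 0.0136
t 14.5 p [0.5728, -0.0003, 0.1327] R [[-0.145, 0.172, -0.974], [0.989, 0.025, -0.142], [0.0, -0.985, -0.174]] F [-0.1, -0.0, -4.3] M [0.03, 0.22, 0.03] op 0.0137
TCP feeder 6.422864963583629 1.9735832781846006
lip [-77.92078874 101.19428799]
t 14.5 p [0.5728, -0.0003, 0.1327] R [[-0.145, 0.172, -0.974], [0.989, 0.025, -0.142], [0.0, -0.985, -0.174]] F [-0.1, -0.0, -4.3] M [0.03, 0.22, 0.03] op 0.0137
n 36959 rect [-36.2  -0.2] [142.5  78.2] 89.98 x% [-75.21649421  -1.46016702] y% [-70.55160036  69.96852855]
plane slope deg x,y [0.04524356 0.02879801] z at tcp mm (expect -25) -26.0440542877279
```

View pics/wrist9.png

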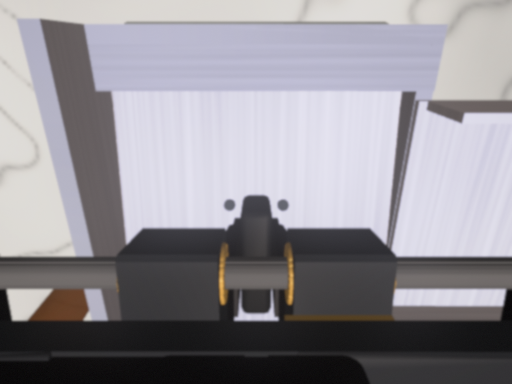

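The plate is now under the lip: the lip covers rows 27 to 90 and overlaps the plate top, with no contact force. Rotating it down about the hook edge.

```bash
python3 -m jog '[[1,[0.025,0.003,-0.05],[-0.04,0.25,0]],[1,[0.05,0.007,-0.1],[-0.07,0.5,0]],[1,[0.07,0.01,-0.15],[-0.11,0.75,0]],[1,[0.094,0.014,-0.2],[-0.145,1.0,0]],[1,[0.114,0.017,-0.25],[-0.18,1.25,0]],[1,[0.134,0.02,-0.3],[-0.22,1.5,0]],[1,[0.134,0.02,-0.3],[-0.22,1.5,0]]]' 50
python3 m.py | egrep "^t|TCP|lip"; python3 inhand.py 10 wrist
```

```text
time_s: 15.25
position: [0.5785, 0.0005, 0.1203]
tool_rot: [[-0.145, 0.041, -0.989], [0.989, 0.006, -0.145], [0.0, -0.999, -0.041]]
contact_force: [-0.2, 0.6, -3.7]
opening: 0.0135
t 15.3 p [0.5783, 0.0005, 0.1204] R [[-0.145, 0.041, -0.989], [0.989, 0.006, -0.145], [0.0, -0.999, -0.042]] F [0.3, -0.2, -3.9] M [0.08, -0.01, 0.01] op 0.0139
TCP feeder 12.027361909754452 2.028581460900426
lip [-75.32656277 101.22135145]
t 15.3 p [0.5783, 0.0005, 0.1204] R [[-0.145, 0.041, -0.989], [0.989, 0.006, -0.145], [0.0, -0.999, -0.042]] F [0.3, -0.2, -3.9] M [0.08, -0.01, 0.01] op 0.0139
n 38354 rect [-37.2  -0.2] [ 80.8 142.6] 0.04 x% [-77.40404314  -1.38816993] y% [-70.52593742  69.99966904]
plane slope deg x,y [0.04606643 0.01841917] z at tcp mm (expect -25) -26.036857899014628
```

```bash
python3 -m jog '[[1,[0.02,0.003,-0.04],[-0.03,0.2,0]],[1,[0.03,0.004,-0.075],[-0.05,0.35,0]],[1,[0.037,0.005,-0.105],[-0.07,0.48,0]],[1,[0.037,0.005,-0.105],[-0.07,0.48,0]],[1,[0.037,0.005,-0.105],[-0.07,0.48,0]]]' 50
python3 m.py | egrep "^t|TCP|lip"; python3 inhand.py 11 wrist
```

```text
time_s: 15.85
position: [0.5796, 0.0007, 0.1164]
tool_rot: [[-0.145, 0.0, -0.989], [0.989, -0.0, -0.145], [-0.0, -1.0, -0.0]]
contact_force: [0.3, 0.3, -3.4]
opening: 0.0137
t 15.9 p [0.5796, 0.0007, 0.1164] R [[-0.145, 0.0, -0.989], [0.989, 0.0, -0.145], [-0.0, -1.0, -0.0]] F [0.7, -0.4, -2.6] M [0.02, -0.06, 0.01] op 0.0138
TCP feeder 13.308365165929471 1.9663787212332169
lip [-74.79708356 101.26671745]
t 15.9 p [0.5796, 0.0007, 0.1164] R [[-0.145, 0.0, -0.989], [0.989, 0.0, -0.145], [-0.0, -1.0, -0.0]] F [0.7, -0.4, -2.6] M [0.02, -0.06, 0.01] op 0.0138
n 38653 rect [-37.4  -0.2] [142.5  81.2] 89.99 x% [-77.85646517  -1.53291432] y% [-70.56494239  69.9525319 ]
plane slope deg x,y [0.06523845 0.02344008] z at tcp mm (expect -25) -26.040291356262617
```

View pics/wrist11.png

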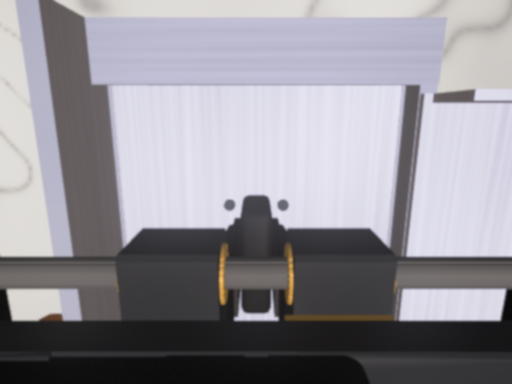

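The plate is flat, and the wrist still carries its weight, so it's within about 1 mm of the seat. Easing it down until it touches.

```bash
python3 -m jog '[[1,[0,0,-0.012],[0,0,0]],[1,[0,0,-0.025],[0,0,0]],[1,[0,0,-0.025],[0,0,0]]]' 50;  python3 -m jog '[[1,[0,0,-0.012],[0,0,0]],[1,[0,0,-0.025],[0,0,0]],[1,[0,0,-0.025],[0,0,0]]]' 50
```

```text
time_s: 16.25
position: [0.5796, 0.0007, 0.1164]
tool_rot: [[-0.145, 0.0, -0.989], [0.989, -0.0, -0.145], [-0.0, -1.0, -0.0]]
contact_force: [-4.0, 0.2, 4.1]
opening: 0.0137
time_s: 16.55
position: [0.5796, 0.0007, 0.1164]
tool_rot: [[-0.145, -0.0, -0.989], [0.989, -0.0, -0.145], [-0.0, -1.0, 0.0]]
contact_force: [-7.2, 0.7, 8.1]
opening: 0.0143
```

The plate is seated: the force changed from −3 N to +8 N with z not moving. Releasing and retreating straight up.

```bash
python3 -m jog '[[0.5,[0,0,0.03],[0,0,0]],[0.5,[0,0,0.03],[0,0,0]],[0.5,[0,0,0.03],[0,0,0]],[0.5,[0,0,0.03],[0,0,0]],[0.5,[0,0,0.5],[0,0,0]],[0.5,[0,0,1.2],[0,0,0]],[0.5,[0,0,2.4],[0,0,0]],[0.5,[0,0,3.5],[0,0,0]],[0.5,[0,-1,4],[0,0,0]],[0.5,[0,-2,4],[0,0,0]],[0.5,[0,-3,4],[0,0,0]],[0.5,[0,-4,4],[0,0,0]]]'
python3 -m jog '[[0.5,[-1,-1,0],[0,0,0]],[0.5,[-2,-2,0],[0,0,0]],[0.5,[-3,-3,0],[0,0,0]],[0.5,[-3,-4,0],[0,0,0]],[0.5,[-3,-5,0],[0,0,0]],[0.5,[-3,-5,0],[0,0,0]]]'
python3 - <<'E'
from h import *
c=shot('12','top'); P=pts(c); z=P[...,2]; i=c['color'][100:290,110:440]; cv2.imwrite('pics/top12c.png',cv2.resize(i,None,fx=2.4,fy=2.4,interpolation=2))
a=np.radians(8.3); ex=np.array([np.cos(a),np.sin(a)]); ey=np.array([-np.sin(a),np.cos(a)])
O=np.array([.5667,-.0032]); X=(P[...,:2]-O)@ex*1000; Y=(P[...,:2]-O)@ey*1000; Z=z*1000
m=(abs(X-10)<68)&(abs(Y)<66)&(c['range_z']>0)&(Z<98)
A=np.c_[X[m],Y[m],np.ones(m.sum())]; co,*_=np.linalg.lstsq(A,Z[m],rcond=None)
r=Z[m]-A@co; k=abs(r)<4; co,*_=np.linalg.lstsq(A[k],Z[m][k],rcond=None)
print("plate plane slope deg",np.degrees(co[:2]),"z0 (exp 91)",co[2],"resid max",np.percentile(abs(Z[m][k]-A[k]@co),99),"frac",k.mean())
f=(abs(X)<60)&(abs(Y)<50)&(Z>115)&(Z<140); print("fin (exp 15,0,125)",X[f].mean(),Y[f].mean(),Z[f].mean())
t=(abs(X)<50)&(Y>90)&(Y<180)&(c['range_z']>0); print("tray floor z(106) quartiles, max",np.percentile(Z[t],[5,50,95,100]))
b=(abs(X)<30)&(Y>225)&(Y<250)&(Z>100); print("bar",np.median(Y[b]),np.median(Z[b]))
c=shot('12','scene'); i=c['color'][60:260,150:410]; cv2.imwrite('pics/scene12c.png',cv2.resize(i,None,fx=3,fy=3,interpolation=2))
st()
E
```

```text
time_s: 17.75
position: [0.5795, -0.1608, 0.2747]
tool_rot: [[-0.145, 0.001, -0.989], [0.989, -0.0, -0.145], [-0.0, -1.0, -0.001]]
contact_force: [1.4, -0.5, 0.4]
opening: 0.0475
time_s: 18.35
position: [0.4582, -0.3637, 0.2739]
tool_rot: [[-0.139, -0.0, -0.99], [0.99, -0.001, -0.139], [-0.001, -1.0, 0.001]]
contact_force: [0.4, 0.9, -0.5]
opening: 0.0473
plate plane slope deg [ 0.02181254 -0.04097219] z0 (exp 91) 90.2617917337785 resid max 3.7947657547249865 frac 0.9660377358490566
fin (exp 15,0,125) 12.203708804817177 0.24830852288567415 123.68123195544389
tray floor z(106) quartiles, max [101.79295357 105.08575544 108.05397189 112.29380303]
bar 238.04482571515805 130.19862043590587
t 18.45 p [0.4591, -0.36, 0.2739] R [[-0.143, -0.001, -0.99], [0.99, 0.001, -0.143], [0.001, -1.0, 0.0]] F [-0.8, 0.5, 0.3] M [0.07, -0.04, 0.01] op 0.0476
```

View pics/top12c.png

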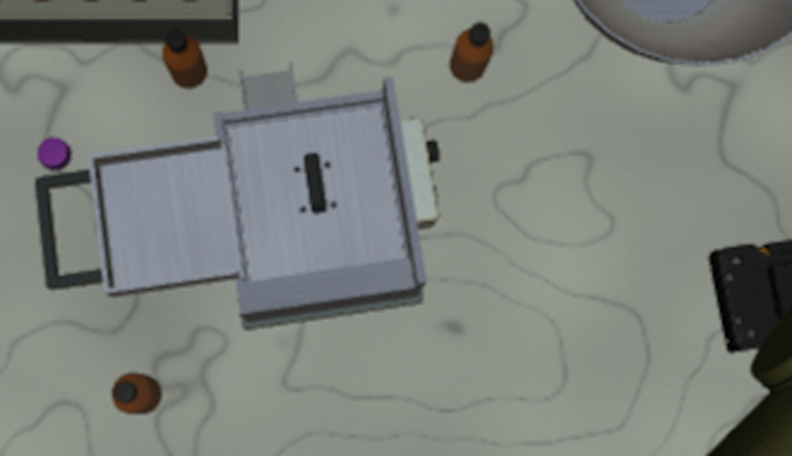

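View pics/scene12c.png

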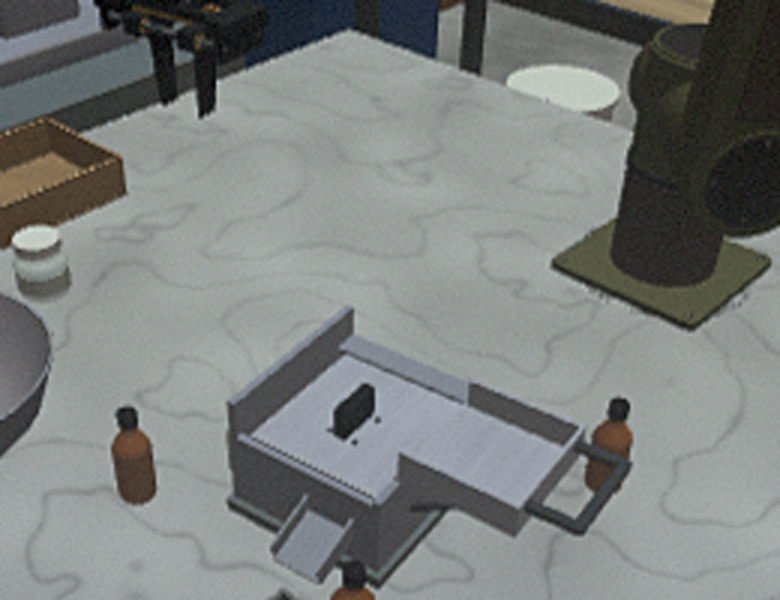

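The plate lies flat on its seat, fin up and hook edge under the lip. The tray is empty and level, and the bottles stand as before. Handing in.

```bash
python3 -c "
from bench import order
print(order.finish_job())"
```

```text
the job is handed in; nothing more can be done
None
```

The job is done and handed in at about 18.5 s of the 64 s allowed.

- **Tray:** I gripped the bar, tipped the tray to about 1.2 rad and lowered it level again. The top view then showed all five caps in the hopper and the tray empty.
- **Cover plate:** I hooked the plate under the lip at a 10° tilt with no contact force, then rotated it flat. It seated at about 8 N and I let go.

**Last checks:**
- The plate's slope is under 0.05°. Its top is at 90.3 mm against 91 expected.
- The fin points up, and the hook edge is under the lip.
- The tray is level, and the three bottles stand where they were.
- The gripper is well clear of everything.

**One small disagreement:** the fin measured about 3 mm nearer the lip than a perfectly centred plate would put it. That is within the ±4 mm of play in the seat.

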